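# Open the flush hatch of a sample chest by its ring pull

### The job

Open the low sample chest: flip up the ring that lies recessed in its flush hatch, lift the hatch by the ring until it stands about half open by itself, and take your hand off. Then take hold of the hatch another way, by its panel and not by the ring, and swing it back until it is fully open against its stop. Leave the bottle, beaker and timer beside the chest where they are.

Things in the scene. Friction and masses are not known exactly. Their poses are not given: they have to be found in the camera images.
- chest: low grey painted chest, fixed on the worktop, 216 mm (x) by 206 mm (y) by 110 mm high. Origin: centre of its underside; its -x side faces the robot, turned up to 0.3 rad either way. In its top lies a bare aluminium hatch, 180 mm from hinge axis to free edge, 170 mm wide, 12 mm thick, flush with the chest's top when shut, in a 15 mm wide frame with gaps of 3 to 4 mm.
- hatch_hinge (a point): middle of the hatch's hinge axis, on the chest: 92 mm from the chest's centre along its +x (the far side) and level with its top, 110 mm up. The axis runs along the chest's y. Knuckles stand 4 mm proud at 60 mm either side.
- hatch (a joint): opening angle of the hatch in rad: 0 shut and flush, 1.57 upright, 1.75 at its stop (fully open, leaning a little away from the robot). The front edge rises as it opens. The hinge is stiff: about 0.4 N m of friction plus up to 0.35 N m of weight, so the hatch stays wherever it is let go.
- hatch_edge (a point): middle of the hatch's free edge (nearest the robot when shut), half way through the 12 mm plate, 180 mm from the hinge axis. Plain plate for 23 mm in from this edge, so it can be pinched there over its thickness; nearer the hinge a pan (the recess) reaches 27 mm below the hatch's top face.
- ring_pin (a point): middle of the pin on which the ring turns, moving with the hatch: 68 mm from the hatch's hinge axis towards the free edge and 6 mm below the hatch's top face. The pin is parallel to the hatch's hinge.
- ring_bar (a point): middle of the ring's grip bar, the straight free end of the ring, 48 mm from the pin. The bar is round, 9 mm thick, and straight for 36 mm parallel to the hinge. When the ring lies flat the bar is 116 mm from the hatch's hinge, 6 mm below the hatch's top.
- ring: steel D-shaped ring of 9 mm round bar, 69 mm wide (51 mm clear between the legs); origin at the pin, bar 48 mm towards its -x. It lies in a recess midway across the hatch, 59 to 155 mm from the hatch's hinge axis, 74 mm wide, 24 mm deep, open inside the ring and for 34 mm beyond the bar, so that fingers can go down on both sides of the bar.
- ring_pull (a joint): angle of the ring out of the hatch in rad: 0 lying flat in the recess with its bar towards the hatch's free edge, 1.57 square to the hatch, 1.75 at its stop. Light friction: it stays where it is left. At the start it lies at 0 to 0.06.
- amber_bottle: loose amber glass bottle with screw cap, 58 mm across, 125 mm tall, standing left of the chest; origin at the centre of its underside. Bystander.
- beaker: loose glass beaker, 75 mm across, 94 mm tall, standing right of the chest; origin at the centre of its underside. Bystander.
- timer: loose flat white timer, 58 by 62 by 16 mm, lying some way left of the chest; origin at the centre of its underside. Bystander.

How it is judged:
On the way, in this order (a step that is already met when the one before it is completed fails the run):
1. the ring is flipped up (over 50 degrees out of the hatch) while the hatch is still shut (value of joint ring_pull above 0.87 rad and value of joint hatch below 0.2 rad), for 0.1 s.
2. the hatch is lifted over 20 degrees with the fingers on the ring (value of joint hatch above 0.35 rad and contact force between the fingers and ring above 0.5 N), for 0.1 s.
3. the hatch stands about half open (28 to 72 degrees) by itself, the hand off everything (value of joint hatch between 0.49 and 1.25 rad and contact force between each of the arm, the fingers and anything else below 0.2 N), for 0.3 s.
At the end, for the whole second after the job is handed in: the hatch stands still, open past 1.6 rad (its stop is at 1.75) (value of joint hatch above 1.6 rad and velocity of joint hatch between -0.05 and 0.05 rad/s); the robot touches nothing.
It fails at once if the hatch is pulled on by the ring when it is already more than 75 degrees open (value of joint hatch above 1.31 rad and contact force between the fingers and ring above 1 N).
It fails at once if the amber bottle is shifted by more than 30 mm (distance of amber_bottle from where it was at the start of the episode above 0.03 m).
It fails at once if the beaker is shifted by more than 30 mm (distance of beaker from where it was at the start of the episode above 0.03 m).
It fails at once if the timer is shifted by more than 30 mm (distance of timer from where it was at the start of the episode above 0.03 m).
It also fails if it takes over 51 s, if anything falls off the work surface, if the arm or the gripper's body presses on something with over 40 N, if the wrist force passes 120 N, or if a joint passes its speed limit or range.

### The arm

A 7-joint arm with a two-finger parallel gripper is mounted at the origin on a cart in front of the work surface, level with it; the furniture and walls round the work are solid. World frame = base frame: x ahead of the robot, y to its left, z up, the work surface at z = 0. Lengths are in m, angles in rad, forces in N, time in s.
With the tool pointing down it reaches from about 0.425 to 0.875 m from the base axis. Payload 4.7 kg.
Tool frame: the origin (TCP) lies at the very end of the fingers, on their centre line; the grasp point (between the pads) lies 19 mm behind it; z points along the fingers, y is the line along which they close (so a half turn about z gives the same grasp; the last joint's range is limited). The gripper opens to 87 mm and grips with 3 to 60 N. Pads are 19 mm wide; open, the fingers measure 117 mm over their backs; the gripper's body (75 mm by 190 mm) begins 51 mm behind the grasp point.
Start: joints at [1.124, 0.321, -0.07, 1.45, 0.023, 1.371, -0.057], TCP at [0.289, -0.582, 0.223] pointing down, gripper open.
Joint ranges: [-2.86, 2.86], [-0.3, 2.09], [-1.38, 1.24], [0.06, 2.45], [-1.56, 4.7], [0.09, 2.05], [-2.69, 2.69]. Speed limits (rad/s): [2.57, 2.57, 3.14, 3.14, 3.14, 3.14, 3.14].

### API

Orientations are given as a rotation vector (axis times angle).
In Python, from bench import get_state, get_image, get_calibration, close_job gives the robot as it stands.
- The arm moves only by the shell command python3 -m crank 'ROWS' [FORCE]. ROWS is JSON, a list of rows, each a list of 5 numbers: the opening, from 0 (shut) to 1 (fully open), then the shift along the world's x, y, z in units of 0.2 m (1.0 is 0.2 m), then the turn about the world's z in units of 2 pi rad (1.0 is 2 pi rad). A call has 1 to 5 rows; each row is the pose to reach, as a shift and turn from the pose commanded when the call began, turning the shorter way round; what a row does not reach only later rows make up. A row lasts 1/8 s, in which the tool goes at most 62.5 mm and 10.7 degrees, less where a joint would pass 70% of its speed; a pose out of reach is approached as far as the arm can. A call with a number of a shift or a turn outside -1 to 1 is refused whole. A call with a gripper value outside its range is refused whole. The fingers move at their own pace and stop on an object; FORCE is the grip in N (left out, the last holds). Time passes only in rows, so rows that repeat a pose let the fingers close. It gives the time, the measured TCP pose, the force, the opening and the grip force at its end, in the units of the state.
- get_state(): the state, without advancing time (a new reading comes with each control period).
- get_image(name): name is "scene" or "top"; returns the picture (384x512x3 uint8, red, green, blue); there is no depth.
- get_calibration(name): a dict with "fovy" (degrees; the focal length in pixels is half the picture's height over the tangent of half this angle, whatever the lens; pixels are square), "cx", "cy" (the principal point, pixels), "R" (3x3) and "t" (3): a world point X has camera coordinates R X + t. Camera axes: x right, y down, z forward; pixel columns grow to the right and rows downward; lengths in m; the calibration is good to about 2 mm. A picture is of the moment at which its call begins. get_calibration takes no time and is no camera call.
- close_job(): hands the job in; it is judged then, once.
The state is a dict: "time": time; "joint_positions": joint angles; "qd": joint speeds; "joint_torque": joint torques, N m; "position": TCP position; "tool_rot": TCP orientation; "ft_force": force on the tool from outside, world axes, zero at the start; "torque": the same for the moment, N m; "grip_width": opening from 0.0 (shut) to 1.0 (fully open); "grip_force": force on a finger pad.
Only numpy, scipy, OpenCV 4.12 (cv2) and the standard library are available. Lean on these libraries where they do the work, as an engineer would, in place of code of your own. Each camera call takes 0.05 s, during which the arm holds its last target. There are 200 camera calls.

## Working session

There is one attempt and no reset: what is moved stays moved. The work goes in short steps, Python scripts to look and compute and a shell command to move; the robot and the scene stay as the last step left them, time stands still between calls to the robot, and variables do not carry over. Pictures are saved under pics/ and viewed, at most 12 in all, crops included, and the job is handed in when it is done.

```bash
mkdir -p pics; ls; python3 - <<'E'
from bench import *
import cv2
for n in("scene","top"):
    cv2.imwrite(f"pics/{n}0.png",get_image(n)[:,:,::-1]); c=get_calibration(n); print(n,c)
print(get_state())
E
```

```text
pics
scene {'fovy': 45.34852848633342, 'cx': 260.5347986855212, 'cy': 179.95312311665228, 'R': array([[-0.0884468 , -0.99599896,  0.01277631],
       [-0.42246049,  0.0258934 , -0.9060114 ],
       [ 0.9020556 , -0.0855313 , -0.4230604 ]]), 't': array([0.00545582, 0.29126557, 1.0562816 ])}
top {'fovy': 56.349051833147435, 'cx': 254.62769879306677, 'cy': 187.29824459310896, 'R': array([[ 0.00808799, -0.99974493,  0.02108702],
       [-0.98851019, -0.01117658, -0.15074046],
       [ 0.15093769, -0.01962554, -0.98834845]]), 't': array([-0.05150543,  0.47758792,  0.99131541])}
{'time': 0.1, 'joint_positions': array([ 1.12409019,  0.32171245, -0.07008759,  1.45157466,  0.02263033,
        1.37078015, -0.05686995]), 'qd': array([ 0.00171827, -0.0012149 ,  0.00145867, -0.00288532, -0.00045053,
        0.00149497,  0.00136583]), 'joint_torque': array([-5.07657933e-04, -4.92573667e+01, -4.05867314e-01, -3.13399816e+01,
       -6.41218317e-02,  3.94750165e-02,  7.56522832e-05]), 'position': array([ 0.28876278, -0.58178116,  0.22158369]), 'tool_rot': array([-3.05698159e+00, -7.17180094e-01,  7.91065172e-04]), 'ft_force': array([ 0.54270873, -0.77413305, -0.13105829]), 'torque': array([-0.00078646,  0.01701074, -0.02626991]), 'grip_force': 0.0, 'grip_width': 0.9995147608757473}
```

View pics/scene0.png

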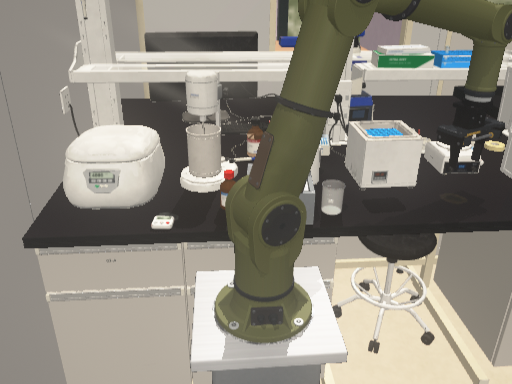

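View pics/top0.png

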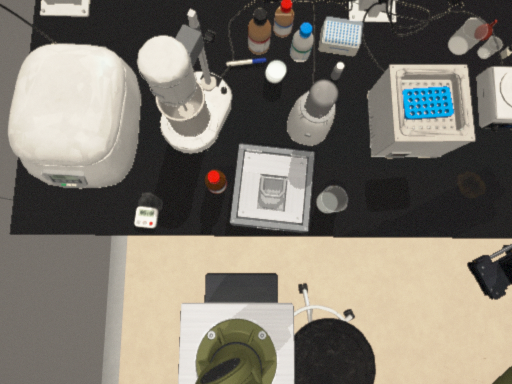

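Top view: the chest sits at px about (231–314, 145–232) with the ring near (272,191). The bottle cap is at (215,181), the beaker at (332,199) and the timer at (146,217). In the scene view the arm hides most of the chest.

```bash
cat > h.py <<'E'
import numpy as np,cv2
from bench import *
def ray(n,uv):
    c=get_calibration(n);f=192/np.tan(np.radians(c["fovy"]/2));R=c["R"];t=c["t"]
    d=R.T@np.array([(uv[0]-c["cx"])/f,(uv[1]-c["cy"])/f,1]);return -R.T@t,d/np.linalg.norm(d)
def onz(n,uv,z):
    o,d=ray(n,uv);return o+d*(z-o[2])/d[2]
def proj(n,X):
    c=get_calibration(n);f=192/np.tan(np.radians(c["fovy"]/2));p=c["R"]@np.array(X)+c["t"]
    return np.array([f*p[0]/p[2]+c["cx"],f*p[1]/p[2]+c["cy"]])
E
python3 - <<'E'
from h import *
im=cv2.imread("pics/top0.png")
g=cv2.cvtColor(im,6)
m=np.zeros_like(g);m[135:240,225:320]=(g[135:240,225:320]>70)*255
cs,_=cv2.findContours(m,0,2);c=max(cs,key=cv2.contourArea)
r=cv2.minAreaRect(c);print(r,cv2.approxPolyDP(c,5,True)[:,0].tolist())
a=cv2.resize(im[138:238,222:347],None,fx=6,fy=6,interpolation=cv2.INTER_CUBIC);cv2.imwrite("pics/crop.png",a)
E
```

```text
((272.8708801269531, 187.8881378173828), (78.94802856445312, 82.57881927490234), 6.20344877243042) [[240, 143], [230, 222], [307, 231], [314, 153]]
```

View pics/crop.png

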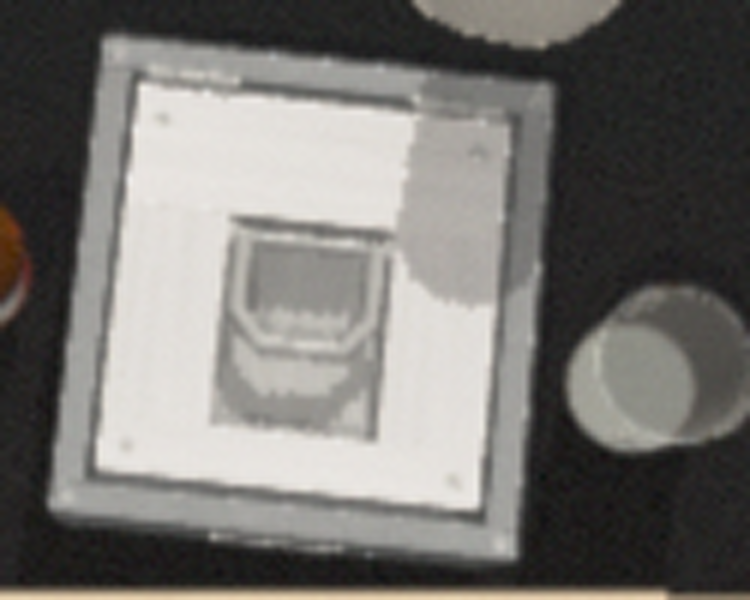

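The crop shows the hatch corners at crop (137,85), (512,118), (480,512) and (97,468), the ring bar's middle at about (308,345), and the recess spanning (212–390, 220–438). I'll cast these onto z=0.11 and check them against the given sizes.

```bash
python3 - <<'E'
from h import *
f=lambda p:onz("top",(p[0]/6+222-.4,p[1]/6+138-.4),p[2])
H=[f((x,y,.11)) for x,y in((137,85),(512,118),(480,512),(97,468))]
print(np.round(H,4)); d=lambda i,j:np.linalg.norm(H[i]-H[j])
print("widths",d(0,1),d(2,3),"len",d(0,3),d(1,2))
c=sum(H)/4; ax=(H[0]+H[1]-H[2]-H[3])[:2];print("centre",c,"yaw",np.arctan2(ax[1],ax[0]),"yaw w",[np.arctan2(-(a[0]-0),a[1]) for a in (H[0]-H[1],H[3]-H[2])])
yaw=np.arctan2(ax[1],ax[0]);u=np.array([np.cos(yaw),np.sin(yaw)])
bar=f((308,345,.104));print("bar",bar)
print("chest corner top far",[f((x,y,.11)).round(4) for x,y in((103,37),(553,85),(517,545),(50,508))])
# edge at ~ -89 from hatch centre to mid (visible plate approx 180-?),
far=(H[0]+H[1])[:2]/2;near=(H[2]+H[3])[:2]/2
print("near edge",near,"far",far,"bar from near",(bar[:2]-near)@u, "exp 64; lateral",np.cross(u,bar[:2]-near))
print("beaker",onz("top",(332,199),.09),"bottle",onz("top",(215,181),.125))
print("cam top",ray("top",(0,0))[0],"cam scene",ray("scene",(0,0))[0],"bar in scene",proj("scene",bar))
print("chest rt front top in scene",proj("scene",[*f((517,545,.11))]),proj("scene",[*f((553,85,.11))]))
E
```

```text
[[ 0.5636 -0.0171  0.11  ]
 [ 0.5506 -0.1862  0.11  ]
 [ 0.3735 -0.1697  0.11  ]
 [ 0.3912 -0.0017  0.11  ]]
widths 0.1696229472477311 0.1688830678425818 len 0.17313670675537635 0.1778786286774141
centre [ 0.46973555 -0.09368605  0.11      ] yaw -0.09104329402492745 yaw w [np.float64(-0.07670311976076633), np.float64(-0.10471941432757004)]
bar [ 0.44725941 -0.09463607  0.104     ]
chest corner top far [array([ 0.5857, -0.0015,  0.11  ]), array([ 0.5662, -0.205 ,  0.11  ]), array([ 0.3593, -0.1857,  0.11  ]), array([0.3735, 0.0185, 0.11  ])]
near edge [ 0.38234534 -0.0857077 ] far [ 0.55712575 -0.1016644 ] bar from near 0.06545696404212403 exp 64; lateral -0.002989561769900781
beaker [ 0.44015311 -0.25631008  0.09      ] bottle [0.4801039  0.05884368 0.125     ]
cam top [ 0.32289024 -0.02669939  1.05284296] cam scene [-0.82929398  0.08823727  0.71069114] bar in scene [280.37979984 181.77371275]
chest rt front top in scene [315.04230984 191.87378003] [308.64316595 164.15072643]<stdin>:12: DeprecationWarning: Arrays of 2-dimensional vectors are deprecated. Use arrays of 3-dimensional vectors instead. (deprecated in NumPy 2.0)
```

Sizes match (169 and 176 mm against 170 and 177), so the hatch height of 0.11 is confirmed. Chest yaw is about -0.09, the hinge is at (0.562,-0.102) and the bar at (0.447,-0.095). Now I'll move above the bar.

```bash
python3 -m crank '[[1,0.3,0.95,0,0.05],[1,0.3,0.95,0,0.08],[1,0.3,0.95,0,0.08],[1,0.3,0.95,0,0.08],[1,0.3,0.95,0,0.08]]'; python3 -m crank '[[0.4,0.3,0.95,0,0.05],[0.4,0.3,0.95,0,0.08],[0.4,0.3,0.95,0,0.082],[0.4,0.3,0.95,0,0.082],[0.4,0.3,0.95,0,0.082]]'; python3 -m crank '[[0.4,0.19,0.535,-0.1,0],[0.4,0.19,0.535,-0.1,0],[0.4,0.19,0.535,-0.1,0],[0.4,0.19,0.535,-0.1,0]]'; python3 - <<'E'
from h import *
s=get_state();print(s)
cv2.imwrite("pics/t1.png",cv2.resize(get_image("top")[130:240,210:350,::-1],None,fx=5,fy=5,interpolation=2))
E
```

```text
time: 0.72
position: [0.3491, -0.392, 0.2227]
tool_rot: [2.783, 1.456, -0.001]
ft_force: [0.7, -0.1, 0.1]
grip_width: 0.999
grip_force: 0.0
time: 1.35
position: [0.409, -0.2037, 0.2226]
tool_rot: [2.323, 2.114, -0.001]
ft_force: [-0.7, -1.0, -0.5]
grip_width: 0.523
grip_force: 0.0
time: 1.85
position: [0.4468, -0.0982, 0.2024]
tool_rot: [2.326, 2.112, -0.001]
ft_force: [-0.9, -0.5, -0.7]
grip_width: 0.4
grip_force: 0.0
{'time': 1.85, 'joint_positions': array([ 0.74087616, -0.06647489, -0.55423857,  1.91507078, -0.03594214,
        1.28358891,  0.10142675]), 'qd': array([ 0.00946773, -0.00850703,  0.01045952,  0.00266729, -0.00510393,
        0.00042927, -0.00179487]), 'joint_torque': array([-9.80169252e-01, -2.30896962e+01, -2.84381455e-02, -3.05494595e+01,
       -2.06491775e-01,  4.40174737e-02, -7.12305700e-03]), 'position': array([ 0.44676002, -0.0982203 ,  0.2024327 ]), 'tool_rot': array([ 2.32587255e+00,  2.11181607e+00, -9.49804918e-04]), 'ft_force': array([-0.86068029, -0.54149388, -0.66192277]), 'torque': array([ 0.00704259, -0.04594877,  0.02168583]), 'grip_force': 0.0, 'grip_width': 0.39994644866398704}
```

View pics/t1.png

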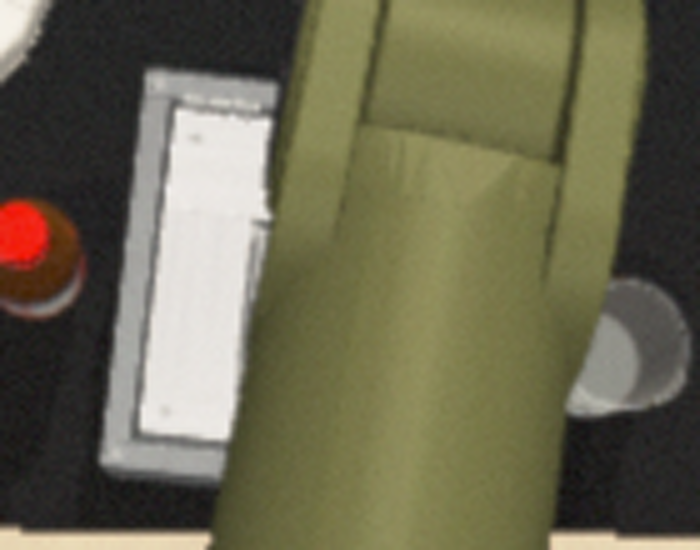

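The arm hides the ring in this view; only the chest's left half shows, with its corner at (150,75), and it hasn't moved. I'll descend with the opening at 0.4 (35 mm) and watch the force.

```bash
python3 -m crank '[[0.4,0,0.018,-0.25,0],[0.4,0,0.018,-0.42,0],[0.4,0,0.018,-0.48,0],[0.4,0,0.018,-0.52,0],[0.4,0,0.018,-0.55,0]]'; python3 -m crank '[[0.4,0,0,0,0],[0,0,0,0,0],[0,0,0,0,0],[0,0,0,0,0],[0,0,0,0,0]]' 15
```

```text
time: 2.52
position: [0.4479, -0.0924, 0.0933]
tool_rot: [2.321, 2.114, 0.001]
ft_force: [-0.3, -0.2, 0.2]
grip_width: 0.398
grip_force: 0.0
time: 3.15
position: [0.4456, -0.0915, 0.0921]
tool_rot: [-2.32, -2.115, 0.003]
ft_force: [-3.9, -0.7, 0.8]
grip_width: 0.093
grip_force: 15.0
```

The bar is gripped: width 8 mm, against the 9 mm given. Now I'll flip the ring along its arc.

```bash
python3 -m crank '[[0,0.007,0,0.06,0],[0,0.03,-0.003,0.115,0],[0,0.065,-0.006,0.164,0],[0,0.12,-0.011,0.208,0],[0,0.153,-0.014,0.224,0]]' 15;python3 -m crank '[[0,0,0,0,0],[0,0,0,0,0]]' 15
```

```text
time: 3.78
position: [0.4785, -0.0949, 0.1395]
tool_rot: [2.32, 2.115, -0.0]
ft_force: [-3.8, 0.0, 2.2]
grip_width: 0.094
grip_force: 15.0
time: 4.03
position: [0.4795, -0.095, 0.1397]
tool_rot: [2.319, 2.114, 0.003]
ft_force: [-3.2, -0.2, 8.7]
grip_width: 0.094
grip_force: 15.0
```

The ring is up at about 1.27 rad. I'll grip harder and lift the hatch along the arc in two stages.

```bash
python3 -m crank '[[0,0.01,0,0.018,0],[0,0.027,-0.002,0.047,0],[0,0.045,-0.004,0.075,0],[0,0.066,-0.006,0.103,0],[0,0.088,-0.008,0.129,0]]' 45;python3 -m crank '[[0,0,0,0,0],[0,0,0,0,0]]' 45; python3 - <<'E'
from h import *
cv2.imwrite("pics/t2.png",get_image("top")[130:240,210:350,::-1]);cv2.imwrite("pics/s2.png",get_image("scene")[:,:,::-1])
a=cv2.resize(cv2.imread("pics/t2.png"),(700,550))
b=cv2.resize(cv2.imread("pics/s2.png")[100:220,210:380],None,fx=4,fy=4);cv2.imwrite("pics/s2c.png",b)
E
```

```text
time: 4.65
position: [0.4941, -0.0964, 0.1628]
tool_rot: [-2.32, -2.115, 0.004]
ft_force: [-4.6, -2.0, -10.4]
grip_width: 0.085
grip_force: 45.0
time: 4.9
position: [0.495, -0.0964, 0.1636]
tool_rot: [-2.322, -2.116, 0.001]
ft_force: [-5.4, -2.6, -6.3]
grip_width: 0.087
grip_force: 45.0
```

View pics/s2c.png

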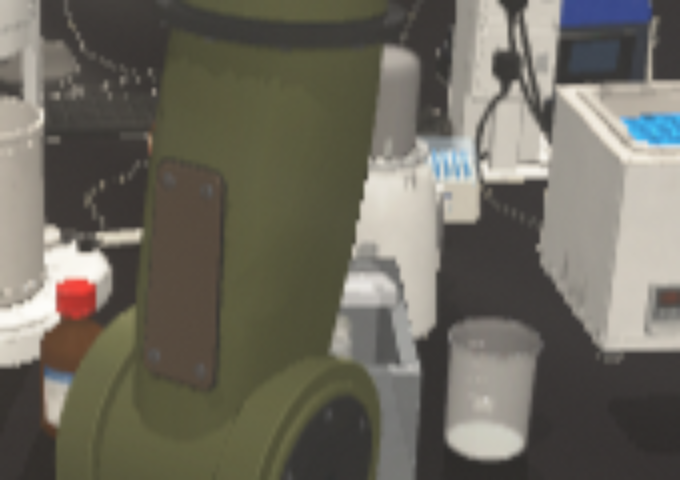

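The scene crop shows the hatch's right edge raised above the chest (around crop (370,275)), and the pull of about 10 N fits that. I'll continue to about 0.8 rad.

```bash
python3 -m crank '[[0,0.025,-0.002,0.024,0],[0,0.05,-0.0045,0.046,0],[0,0.078,-0.007,0.066,0],[0,0.107,-0.0095,0.084,0],[0,0.138,-0.0125,0.1,0]]' 45;python3 -m crank '[[0,0.031,-0.003,0.0135,0],[0,0.052,-0.005,0.021,0],[0,0.052,-0.005,0.021,0]]' 45; python3 - <<'E'
from h import *
cv2.imwrite("pics/t3.png",get_image("top")[:,:,::-1]);cv2.imwrite("pics/s3.png",get_image("scene")[:,:,::-1])
a=cv2.resize(cv2.imread("pics/t3.png")[135:240,210:310],None,fx=4,fy=4)
b=cv2.resize(cv2.imread("pics/s3.png")[115:220,280:350],None,fx=4,fy=4);cv2.imwrite("pics/c3.png",np.hstack([a,b]))
E
```

```text
time: 5.62
position: [0.5207, -0.099, 0.1829]
tool_rot: [-2.319, -2.114, 0.007]
ft_force: [-7.8, -2.0, -7.4]
grip_width: 0.084
grip_force: 45.0
time: 6.0
position: [0.5319, -0.1001, 0.1876]
tool_rot: [-2.32, -2.114, 0.005]
ft_force: [-7.4, -1.4, -5.1]
grip_width: 0.085
grip_force: 45.0
```

View pics/c3.png

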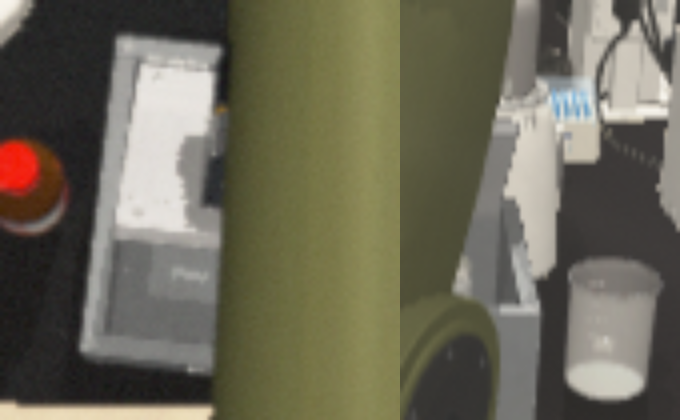

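In the top crop the hatch's left free corner is at crop (116,230), which is px (239,192.5). From it I can work out the angle.

```bash
cat >> h.py <<'E'
u=np.array([.9959,-.0906,0]);v=np.array([.0906,.9959,0]);hg=np.array([.5616,-.1021,.11])
def corner(th,s=1): return hg+s*.085*v-.18*np.cos(th)*u+np.array([0,0,.18*np.sin(th)])
E
python3 - <<'E'
from h import *
for t in np.arange(.5,1.1,.1): print(round(t,2),proj("top",corner(t)).round(1),proj("scene",corner(t,-1)).round(1))
E
```

```text
0.5 [237.6 204.3] [309.9 159.9]
0.6 [237.8 199.7] [309.9 153.9]
0.7 [238.2 194.3] [309.9 148. ]
0.8 [238.6 188.3] [309.7 142.3]
0.9 [239.1 181.7] [309.5 137. ]
1.0 [239.7 174.5] [309.3 132. ]
1.1 [240.3 166.9] [308.9 127.5]
```

Both views put the hatch at about 0.74 rad. I'll release and go straight up, then check.

```bash
python3 -m crank '[[0.25,0,0,0,0],[0.25,0,0,0,0],[0.25,0,0,0,0],[0.25,0,0,0.05,0],[0.25,0,0,0.15,0]]' 20;python3 -m crank '[[0.25,0,0,0.2,0],[0.25,0,0,0.45,0],[0.25,0,0,0.55,0],[0.25,0,0,0.55,0],[0.25,0,0,0.55,0]]'; python3 -m crank '[[0.5,0,0,0,0],[0.5,0,0,0,0],[0.5,0,0,0,0]]'; python3 - <<'E'
from h import *
t=get_image("top")[:,:,::-1];s=get_image("scene")[:,:,::-1]
a=cv2.resize(t[135:240,210:310],None,fx=4,fy=4)
b=cv2.resize(s[115:220,280:350],None,fx=4,fy=4);cv2.imwrite("pics/c4.png",np.hstack([a,b]))
E
```

```text
time: 6.72
position: [0.5332, -0.0993, 0.218]
tool_rot: [-2.321, -2.117, -0.0]
ft_force: [0.4, -0.9, -0.3]
grip_width: 0.246
grip_force: 0.0
time: 7.35
position: [0.5329, -0.0994, 0.3265]
tool_rot: [-2.321, -2.116, 0.001]
ft_force: [0.1, -0.7, -1.2]
grip_width: 0.248
grip_force: 0.0
time: 7.72
position: [0.533, -0.0996, 0.3269]
tool_rot: [-2.321, -2.116, 0.001]
ft_force: [-0.8, 0.1, 1.1]
grip_width: 0.471
grip_force: 0.0
```

View pics/c4.png

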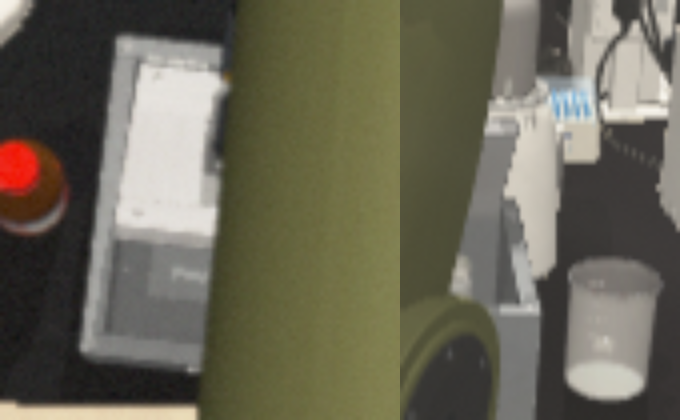

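The hatch still stands at about 0.74 rad (edge at crop row 230) and the hand is clear of everything. Next I'll open the gripper and straddle the free edge of the panel.

```bash
python3 -m crank '[[0.8,-0.2,0.02,0,0],[0.8,-0.49,0.045,0,0],[0.8,-0.49,0.045,0,0],[0.8,-0.49,0.045,0,0],[0.8,-0.49,0.045,0,0]]' 12;python3 -m crank '[[0.8,0,0,-0.2,0],[0.8,0,0,-0.4,0],[0.8,0,0,-0.52,0],[0.8,0,0,-0.59,0],[0.8,0,0,-0.6,0]]';python3 - <<'E'
from h import *
t=get_image("top")[:,:,::-1];s=get_image("scene")[:,:,::-1]
a=cv2.resize(t[135:240,210:310],None,fx=4,fy=4)
b=cv2.resize(s[115:220,280:350],None,fx=4,fy=4);cv2.imwrite("pics/c5.png",np.hstack([a,b]))
E
```

```text
time: 8.45
position: [0.4362, -0.0905, 0.3274]
tool_rot: [-2.32, -2.117, -0.001]
ft_force: [-0.4, -0.3, -1.0]
grip_width: 0.792
grip_force: 0.0
time: 9.07
position: [0.4354, -0.0903, 0.2067]
tool_rot: [-2.32, -2.116, 0.0]
ft_force: [-0.1, -0.0, 0.9]
grip_width: 0.8
grip_force: 0.0
```

View pics/c5.png

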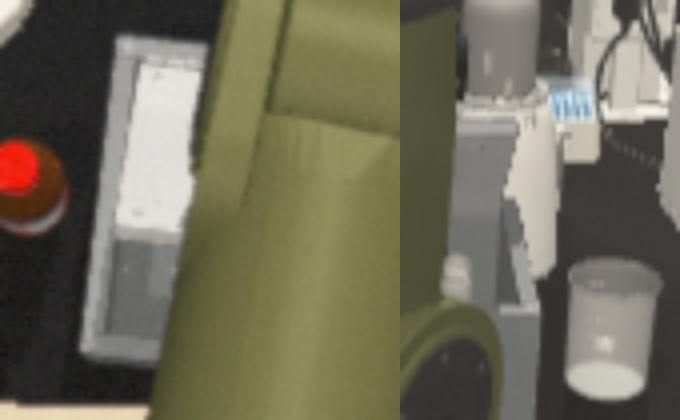

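The tip straddles the edge and there is no contact force. In the crop the hatch edge is unchanged at row about 230. I'll swing it, with the near finger pushing the underside at the edge.

```bash
python3 -m crank '[[0.8,0.09,-0.008,0.0,0],[0.8,0.15,-0.0135,0.05,0],[0.8,0.2,-0.018,0.103,0],[0.8,0.255,-0.023,0.145,0],[0.8,0.31,-0.028,0.182,0]]' 12;python3 -m crank '[[0.8,0.06,-0.005,0.033,0],[0.8,0.117,-0.01,0.063,0],[0.8,0.117,-0.01,0.063,0]]'
python3 - <<'E'
from h import *
t=get_image("top")[:,:,::-1];s=get_image("scene")[:,:,::-1]
a=cv2.resize(t[135:240,210:310],None,fx=4,fy=4)
b=cv2.resize(s[115:220,280:350],None,fx=4,fy=4);cv2.imwrite("pics/c6.png",np.hstack([a,b]))
for t in np.arange(.8,1.8,.1): print(round(t,2),4*(proj("top",corner(t))-(210,135)).round(1),4*(proj("scene",corner(t,-1))-(280,115)).round(1)+(400,0))
E
```

```text
time: 9.8
position: [0.4968, -0.0965, 0.2452]
tool_rot: [-2.321, -2.116, 0.003]
ft_force: [-6.7, -0.6, 4.9]
grip_width: 0.804
grip_force: 3.3
time: 10.18
position: [0.5224, -0.0983, 0.2578]
tool_rot: [2.32, 2.115, 0.004]
ft_force: [-0.1, 0.0, 0.0]
grip_width: 0.797
grip_force: 0.0
0.8 [114.4 213.2] [518.8 109.2]
0.9 [116.4 186.8] [518.  88.]
1.0 [118.8 158. ] [517.2  68. ]
1.1 [121.2 127.6] [515.6  50. ]
1.2 [124.4  96. ] [514.4  33.6]
1.3 [127.2  63.2] [512.8  19.6]
1.4 [130.4  30.8] [510.8   8. ]
1.5 [134.   -1.6] [508.8  -1.6]
1.6 [137.2 -33.2] [506.8  -8.8]
1.7 [140.4 -63.2] [504.8 -13.6]
```

View pics/c6.png

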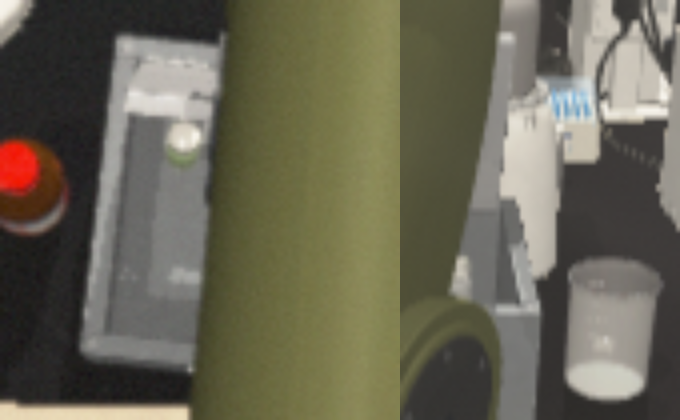

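Both views give about 1.2 rad: top corner at (126,95), scene corner at (510,35). I'll centre on the panel, pinch it gently and swing it further.

```bash
python3 -m crank '[[0.8,-0.135,0.012,0,0],[0.8,-0.135,0.012,0,0],[0,-0.135,0.012,0,0],[0,-0.135,0.012,0,0],[0,-0.135,0.012,0,0]]' 10;python3 -m crank '[[0,0,0,0,0],[0,0.04,-0.0035,0.012,0],[0,0.08,-0.007,0.023,0],[0,0.12,-0.011,0.033,0],[0,0.12,-0.011,0.033,0]]' 10
```

```text
time: 10.9
position: [0.494, -0.0957, 0.2563]
tool_rot: [-2.321, -2.117, -0.001]
ft_force: [0.4, 0.7, -0.6]
grip_width: 0.545
grip_force: 0.0
time: 11.52
position: [0.5193, -0.0983, 0.2641]
tool_rot: [2.32, 2.115, 0.003]
ft_force: [-0.9, -0.6, 4.9]
grip_width: 0.181
grip_force: 9.5
```

The panel is held: width 16 mm across the tilted 12 mm plate. I'll continue to the stop.

```bash
python3 -m crank '[[0,0.06,-0.0055,0.013,0],[0,0.125,-0.011,0.023,0],[0,0.185,-0.017,0.026,0],[0,0.252,-0.023,0.027,0],[0,0.252,-0.023,0.027,0]]' 10;python3 -m crank '[[0,0.04,-0.0035,-0.005,0],[0,0.075,-0.007,-0.01,0],[0,0.075,-0.007,-0.01,0]]' 10
python3 - <<'E'
from h import *
t=get_image("top")[:,:,::-1];s=get_image("scene")[:,:,::-1]
a=cv2.resize(t[110:215,210:310],None,fx=4,fy=4)
b=cv2.resize(s[95:200,280:350],None,fx=4,fy=4);cv2.imwrite("pics/c7.png",np.hstack([a,b]))
for t in np.arange(1.4,1.8,.1): print(round(t,2),4*(proj("top",corner(t))-(210,110)).round(1),4*(proj("scene",corner(t,-1))-(280,95)).round(1)+(400,0))
E
```

```text
time: 12.15
position: [0.5698, -0.1032, 0.2682]
tool_rot: [2.321, 2.116, 0.002]
ft_force: [0.2, -2.2, 3.9]
grip_width: 0.154
grip_force: 13.0
time: 12.52
position: [0.5845, -0.1046, 0.2678]
tool_rot: [2.32, 2.115, 0.002]
ft_force: [-0.9, -1.9, 8.7]
grip_width: 0.175
grip_force: 16.9
1.4 [130.4 130.8] [510.8  88. ]
1.5 [134.   98.4] [508.8  78.4]
1.6 [137.2  66.8] [506.8  71.2]
1.7 [140.4  36.8] [504.8  66.4]
1.8 [144.    8.4] [502.8  64. ]
```

View pics/c7.png

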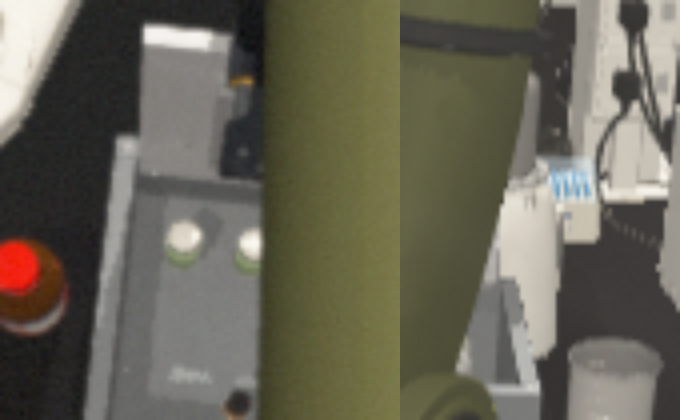

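In the top crop the free edge's far corner is at (142,25), so the hatch is at about 1.74 rad, against the stop. I'll release and retreat upwards.

```bash
python3 -m crank '[[0.5,0,0,0,0],[0.5,0,0,0,0],[0.5,0,0,0,0],[0.5,0,0,0.1,0],[0.5,0,0,0.35,0]]';python3 -m crank '[[0.5,0,0,0.2,0],[0.5,-0.3,0,0.3,0],[0.5,-0.6,0,0.3,0],[0.5,-0.6,0,0.3,0],[0.5,-0.6,0,0.3,0]]'
python3 - <<'E'
from h import *
t=get_image("top")[:,:,::-1]
cv2.imwrite("pics/c8.png",cv2.resize(t[110:235,130:350],None,fx=3.5,fy=3.5));print(get_state()["ft_force"])
E
```

```text
time: 13.25
position: [0.5826, -0.1033, 0.3338]
tool_rot: [-2.317, -2.114, 0.002]
ft_force: [0.7, 0.2, 0.9]
grip_width: 0.493
grip_force: 0.0
time: 13.88
position: [0.4639, -0.1037, 0.3963]
tool_rot: [2.32, 2.116, 0.002]
ft_force: [1.1, 0.7, -0.2]
grip_width: 0.495
grip_force: 0.0
[-0.47497953 -0.98642918  0.17184078]
```

View pics/c8.png

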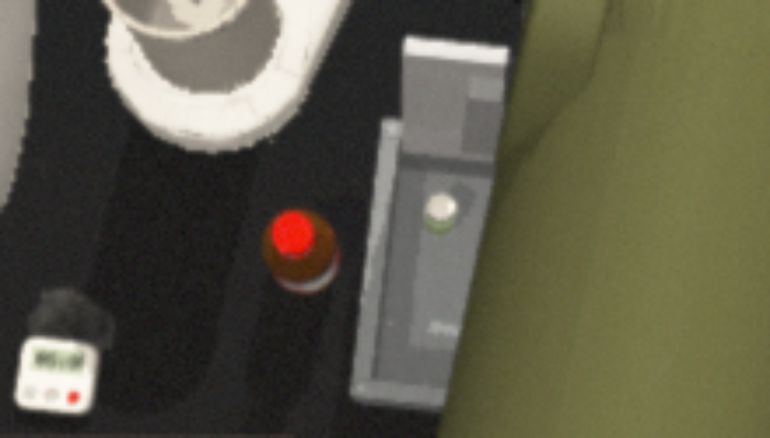

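The hatch reads about 1.70 rad now, so it eased back slightly when I released it. The bottle (cap at crop (293,233)) and timer (58,375) are unmoved. I'll nudge the panel's underside near the edge with closed fingers to seat it on the stop.

```bash
python3 -m crank '[[0,0.2,0,-0.2,0],[0,0.25,0,-0.5,0],[0,0.25,0,-0.65,0],[0,0.25,0,-0.65,0],[0,0.25,0,-0.65,0]]';python3 -m crank '[[0,0.1,-0.009,0,0],[0,0.17,-0.015,0,0],[0,0.2,-0.018,0,0],[0,0.23,-0.02,0,0],[0,0.25,-0.022,0,0]]'
```

```text
time: 14.55
position: [0.5145, -0.1037, 0.2675]
tool_rot: [2.32, 2.117, 0.003]
ft_force: [-0.3, -0.3, 0.5]
grip_width: 0.04
grip_force: 0.0
time: 15.18
position: [0.5541, -0.1077, 0.2676]
tool_rot: [-2.311, -2.107, 0.025]
ft_force: [-33.6, 3.2, 23.6]
grip_width: 0.008
grip_force: 20.5
```

It resists with 33 N, far more than hinge friction, so the hatch is on its stop. I'll back off and check.

```bash
python3 -m crank '[[0,-0.1,0,0,0],[0,-0.35,0,0.1,0],[0,-0.5,0,0.6,0],[0,-0.5,0,0.6,0],[0,-0.5,0,0.6,0]]';python3 -m crank '[[0,0,0,0,0],[0,0,0,0,0],[0,0,0,0,0]]'
python3 - <<'E'
from h import *
g=cv2.cvtColor(get_image("top"),7)
p0=cv2.cvtColor(cv2.imread("pics/top0.png"),6)
print(g[105:135,255].tolist())
for t in (1.6,1.65,1.7,1.75): print(t,proj("top",corner(t,.5)),proj("top",corner(t,1)))
h=cv2.cvtColor(get_image("top"),41);h0=cv2.cvtColor(cv2.imread("pics/top0.png"),40)
for k in(h0,h):
    m=cv2.inRange(k[165:200,200:228],(0,180,150),(8,255,255));print("cap",cv2.moments(m)["m10"]/m.sum()*255,cv2.moments(m)["m01"]/m.sum()*255)
print(cv2.absdiff(g,p0)[200:232,132:160].max(), cv2.absdiff(g,p0)[185:213,340:346].max())
E
```

```text
time: 15.8
position: [0.4641, -0.1084, 0.3905]
tool_rot: [2.316, 2.111, 0.005]
ft_force: [0.3, -0.3, 0.7]
grip_width: 0.005
grip_force: 0.0
time: 16.18
position: [0.4628, -0.1082, 0.3853]
tool_rot: [-2.32, -2.116, 0.001]
ft_force: [0.8, -0.3, -0.2]
grip_width: 0.005
grip_force: 0.0
[40, 39, 35, 40, 31, 38, 39, 39, 36, 36, 46, 119, 208, 238, 240, 235, 207, 137, 129, 129, 128, 129, 132, 128, 128, 127, 127, 126, 128, 123]
1.6 [263.43385976 128.66141243] [244.29503895 126.70572089]
1.65 [263.808871   124.84120635] [244.71474429 122.88886901]
1.7 [264.17104744 121.12138262] [245.13188206 119.17348746]
1.75 [264.51900674 117.51640876] [245.54475514 115.57401776]
cap 3389.032258064516 2887.258064516129
cap 3404.0476190476193 2906.190476190476
10 81
```

The edge is at row 116 and 1.75 rad predicts 116.5, so the hatch is fully open. The bottle and timer haven't moved, and the arm is clear of everything.

```bash
python3 -c "
from bench import *
print(close_job())"
```

```text
the job is handed in; nothing more can be done
None
```

I flipped the ring up, lifted the hatch by it to about 0.74 rad and let go, then swung it by its panel to its stop (about 1.75 rad measured) and handed the job in at about 16 s; the verdict was not shown. The final check showed the bottle and timer unmoved, but the arm mostly hid the beaker, so I couldn't confirm it at the end.

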